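# Put the right lids on the component boxes

### The job

Close the two open grey component boxes for storage: take the two lids from the sloping rack and put each on the box it was made for, round on round and oblong on oblong, so that its plug is fully home and the lid lies flat on the rim. Leave both boxes standing upright on the table, and do not push the tip tin or the solder reel out of their places.

Things in the scene. Friction and masses are not known exactly. Their poses are not given: they have to be found in the camera images.
- round_lid: Round grey lid. Origin: centre of the plate's underside, the face that lies on the rim; z outward normal. Plate 84 mm across, 4 mm thick; below it a plug 66 mm across, 10 mm deep, tapering to 60 mm. Bar handle on top along its x axis: 44 mm long, 12 mm thick (y), from 4 to 30 mm above the origin. Lies tilted 35 deg on the rack, x up the slope.
- oblong_lid: Oblong grey lid, fits either way round. Origin: centre of the plate's underside, the face that lies on the rim; z outward normal. Plate 84 (x) by 114 mm (y), 4 mm thick; below it a plug 66 by 96 mm, 10 mm deep, narrowing to 60 by 90. Bar handle on top along its x axis: 44 mm long, 12 mm thick (y), from 4 to 30 mm above the origin. Lies tilted 35 deg on the rack, x up the slope.
- round_box: Loose open round grey box, 80 mm across outside, 72 mm inside, 45 mm high, 4 mm wall, small parts on foam up to 24 mm high inside, 0.3 kg. Origin: centre of its underside, z up.
- oblong_box: Loose open oblong grey box, 80 mm (its x) by 110 mm (its y) outside, 72 by 102 mm inside, 45 mm high, 4 mm wall, small parts on foam up to 24 mm high inside, 0.3 kg. Origin: centre of its underside, z up.
- round_rim (a point): Centre of the round box's mouth, at rim height (45 mm above its underside); axes as the box.
- oblong_rim (a point): Centre of the oblong box's mouth, at rim height (45 mm above its underside); axes as the box.
- lid_rack: Fixed aluminium rack, 282 mm wide (y), 85 deep (x), 65 high. Origin: centre of its width, on the table. Its face slopes up along its +x (towards the left of the table) at 35 deg; a ledge at the lower edge stands 19 mm off the face (5 mm above the lids' plates), the ends and a middle divider 12 mm. One lid lies in each half, either way about.
- tip_tin: Bystander: flat round metal tin, 53 mm across, 20 mm high, loose, near the boxes and the rack. Origin: centre of its underside.
- solder_reel: Bystander: reel of solder wire, 60 mm across, 42 mm high, loose, right of the boxes. Origin: centre of its underside.

How it is judged:
By the outcome, as a careful person would: the job done as asked, in the order asked, and still so for the second after the job is handed in, with the robot touching nothing.
It also fails if it takes over 51 s, if anything falls off the work surface, if the arm or the gripper's body presses on something with over 40 N, if the wrist force passes 120 N, or if a joint passes its speed limit or range.

### The arm

A 7-joint arm with a two-finger parallel gripper is mounted at the origin on the work surface; the furniture and walls round the work are solid. World frame = base frame: x ahead of the robot, y to its left, z up, the work surface at z = 0. Lengths are in m, angles in rad, forces in N, time in s.
With the tool pointing down it reaches from about 0.4 to 0.85 m from the base axis. Payload 4.4 kg.
Tool frame: the origin (TCP) lies at the very end of the fingers, on their centre line; the grasp point (between the pads) lies env.grip_point_offset behind it (env.grip_point_offset is the distance from the TCP to the grasp point, in m); z points along the fingers, y is the line along which they close (so a half turn about z gives the same grasp; the last joint's range is limited). The gripper opens to 94 mm and grips with 3 to 60 N. Pads are 16 mm wide; open, the fingers measure 119 mm over their backs; the gripper's body (75 mm by 177 mm) begins 78 mm behind the grasp point.
Start: joints at [-1.396, 0.628, 0.038, 1.517, -0.027, 0.996, -0.02], TCP at [0.155, 0.631, 0.205] pointing down, gripper open.
Joint ranges: [-3.06, 3.06], [-0.37, 2.12], [-1.25, 1.32], [0.18, 2.47], [-1.1, 4.24], [0.23, 1.98], [-2.94, 2.94]. Speed limits (rad/s): [2.57, 2.57, 3.14, 3.14, 3.14, 3.14, 3.14].

### API

Orientations are given as a rotation vector (axis times angle).
In Python, from workcell import env, snapshot, camera_params, hand_in gives the robot as it stands.
- The arm moves only by the tool jog_arm, never from a script. Its argument "targets" is a list of rows, each a list of 7 numbers: the opening, from -1 (shut) to 1 (fully open), then the shift along the tool's x, y, z in mm, then the turn, a rotation vector about the tool's x, y, z in degrees. A call has 1 to 10 rows; each row shifts and turns the commanded pose from where the row before left it, along the tool's axes as they then stand; what a row does not reach is not made up. A row lasts 1/10 s, in which the tool goes at most 50 mm and 8.59 degrees, less where a joint would pass 70% of its speed; a pose out of reach is approached as far as the arm can. A call with a gripper value outside its range is refused whole. The fingers move at their own pace and stop on an object; "squeeze" is the grip in N (left out, the last holds). Time passes only in rows, so rows that do not move let the fingers close. It gives the time, the measured TCP pose, the force, the opening and the grip force at its end, in the units of the state.
- env.state(): the state, without advancing time (a new reading comes with each control period).
- snapshot(name): name is "side" or "top"; returns the picture (400x640x3 uint8, red, green, blue); there is no depth.
- camera_params(name): a dict with "vertical_fov" (degrees; the focal length in pixels is half the picture's height over the tangent of half this angle, whatever the lens; pixels are square), "cx", "cy" (the principal point, pixels), "xyz" and "orientation" of the camera in the world. Camera axes: x right, y down, z forward; pixel columns grow to the right and rows downward; lengths in m; the calibration is good to about 2 mm. A picture is of the moment at which its call begins. camera_params takes no time and is no camera call.
- hand_in(): hands the job in; it is judged then, once.
The state is a dict: "t": time; "qpos": joint angles; "qd": joint speeds; "joint_efforts": joint torques, N m; "tcp_pos": TCP position; "tcp_rot": TCP orientation; "ft_force": force on the tool from outside, world axes, zero at the start; "torque": the same for the moment, N m; "grip_width": opening from 0.0 (shut) to 1.0 (fully open); "finger_force": force on a finger pad.
Only numpy, scipy, OpenCV 4.12 (cv2) and the standard library are available. Lean on these libraries where they do the work, as an engineer would, in place of code of your own. Each camera call takes 0.05 s, during which the arm holds its last target. There are 200 camera calls.

## Working session

There is one attempt and no reset: what is moved stays moved. The work goes in short steps, Python scripts to look and compute and a tool call to move; the robot and the scene stay as the last step left them, time stands still between calls to the robot, and variables do not carry over. Pictures are saved under pics/ and viewed, at most 12 in all, crops included, and the job is handed in when it is done.

Besides the shell and the picture viewer there is one more tool, called after ">>>" as a command line: name --pt "numbers of a row" for each row, then --argument value for the rest. jog_arm: Moves the arm, as the interface text tells. Its arguments: {"type":"object","properties":{"targets":{"type":"array","items":{"type":"array","items":{"type":"number"}}},"squeeze":{"type":"number"}},"required":["targets"]}

```bash
ls; mkdir -p pics; python3 - <<'E'
from workcell import env, snapshot, camera_params
import cv2
for n in("side","top"):
    cv2.imwrite(f"pics/{n}0.png",snapshot(n)[:,:,::-1]); print(n,camera_params(n))
s=env.state(); print(s, env.grip_point_offset)
E
```

```text
pics
side {'vertical_fov': 50.909820673194346, 'cx': 317.2131630832248, 'cy': 200.22434963010636, 'xyz': array([0.91057654, 0.30415673, 0.82877171]), 'orientation': array([-1.49095033, -2.36587706,  0.62851551])}
top {'vertical_fov': 42.77308606396659, 'cx': 319.09128061084516, 'cy': 201.51784568439052, 'xyz': array([0.32052452, 0.11349324, 1.10144041]), 'orientation': array([-2.15046523,  2.12433347, -0.12924335])}
{'t': 0.1, 'qpos': array([-1.39583003,  0.62920659,  0.03843028,  1.51828095, -0.02696897,
        0.99630957, -0.01999884]), 'qd': array([-0.00054516, -0.00147876,  0.00025427, -0.00272048,  0.00031941,
       -0.00020861, -0.00062166]), 'joint_efforts': array([ 1.57140003e-03, -5.50781322e+01,  1.14687681e+00, -1.87112385e+01,
       -5.22278377e-02,  1.92988047e-02,  5.07940229e-05]), 'tcp_pos': array([0.15481694, 0.63066601, 0.20467218]), 'tcp_rot': array([-3.77215444e-01, -3.11869127e+00,  2.63607668e-03]), 'ft_force': array([-0.45088981, -0.36060851,  0.12021207]), 'torque': array([-0.03821259,  0.00257419, -0.01277131]), 'finger_force': 0.0, 'grip_width': 0.9976051982881402} 0.0188
```

View pics/top0.png

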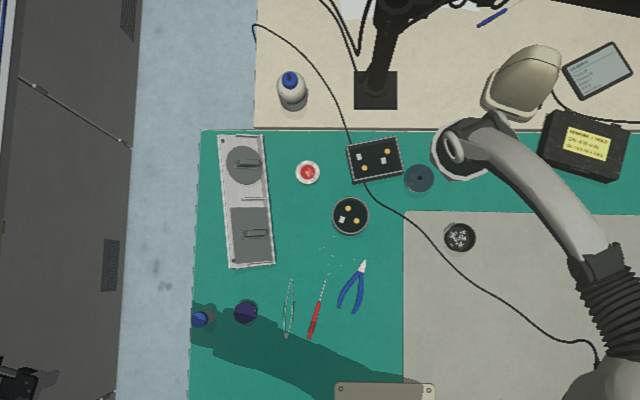

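View pics/side0.png

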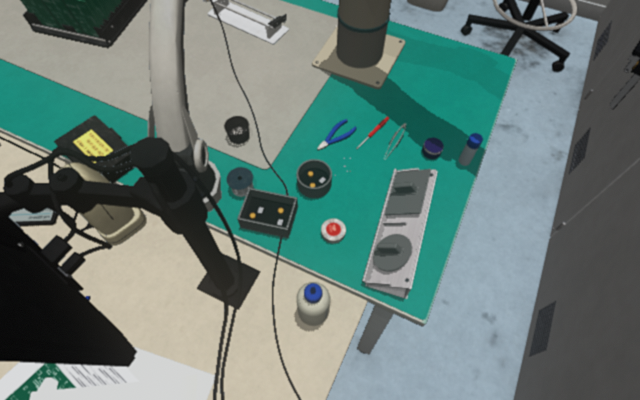

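The top view shows the rack at about (246,200), with the round lid at (243,165) and the oblong one at (252,235). The oblong box is at (374,159), the round box at (350,216), the tip tin with a red centre at (308,172) and the reel at (419,178). Next I project known world points to check the calibration, then measure the outlines.

```bash
cat > h.py <<'E'
import numpy as np, cv2
from scipy.spatial.transform import Rotation as R
from workcell import env, snapshot, camera_params
class Cam:
    def __init__(s,n):
        p=camera_params(n); s.f=200/np.tan(np.radians(p["vertical_fov"])/2); s.c=np.array([p["cx"],p["cy"]])
        s.o=np.array(p["xyz"]); s.R=R.from_rotvec(p["orientation"]).as_matrix()
    def proj(s,P):
        q=(np.atleast_2d(P)-s.o)@s.R; return q[:,:2]/q[:,2:]*s.f+s.c
    def ray(s,uv):
        uv=np.atleast_2d(uv); d=np.c_[(uv-s.c)/s.f,np.ones(len(uv))]@s.R.T; return d
    def onz(s,uv,z):
        d=s.ray(uv); return s.o+d*((z-s.o[2])/d[:,2])[:,None]
def tri(pairs):
    A=np.zeros((3,3));b=np.zeros(3)
    for c,uv in pairs:
        d=c.ray(uv)[0]; d/=np.linalg.norm(d); M=np.eye(3)-np.outer(d,d); A+=M; b+=M@c.o
    return np.linalg.solve(A,b)
E
python3 - <<'E'
from h import *
T,S=Cam("top"),Cam("side")
for P in([0,0,0],env.state()["tcp_pos"]): print(P,T.proj(P).round(),S.proj(P).round())
for n,a,b in(("oblbox",(374,159),(268,212)),("round",(350,216),(314,177)),("tin",(308,172),(333,229)),("reel",(419,178),(240,180)),("rlid handle",(248,164),(393,252))):
    print(n,tri([(T,a),(S,b)]).round(3))
print(R.from_rotvec(env.state()["tcp_rot"]).as_matrix().round(2))
for n,(x0,y0,x1,y1) in(("top",(205,125,445,285)),("side",(220,140,460,310))):
    im=cv2.imread(f"pics/{n}0.png")[y0:y1,x0:x1]; cv2.imwrite(f"pics/{n}0c.png",cv2.resize(im,None,fx=3.3,fy=3.3,interpolation=2))
E
```

```text
[0, 0, 0] [[384. 434.]] [[359.  54.]]
[0.15481694 0.63066601 0.20467218] [[ 27. 368.]] [[639. 118.]]
oblbox [0.568 0.022 0.025]
round [0.444 0.073 0.025]
tin [0.54  0.164 0.015]
reel [ 0.526 -0.073  0.03 ]
rlid handle [0.55  0.295 0.044]
[[-0.97  0.24 -0.  ]
 [ 0.24  0.97 -0.  ]
 [-0.   -0.   -1.  ]]
```

View pics/top0c.png

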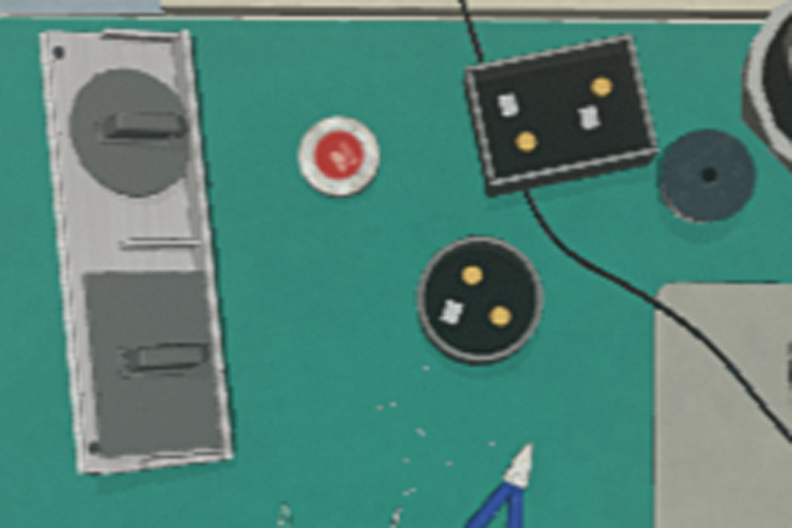

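View pics/side0c.png

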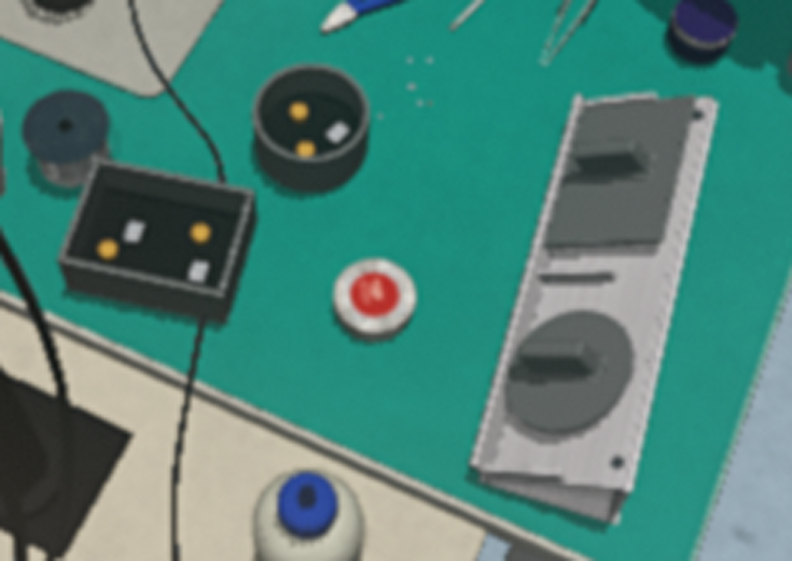

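The crops show the rack's face rising to the left (+y), with both handles running up the slope and the ledge on the box side. Both boxes are open, and the rims show as thin light lines. Now I measure with masks.

```bash
python3 - <<'E'
from h import *
T,S=Cam("top"),Cam("side")
C={"top":T,"side":S}
rois={"top":{"ob":(342,130,408,188),"rb":(328,193,374,240),"rl":(224,143,264,188),"ol":(229,205,272,266),"tin":(293,157,324,188),"reel":(402,162,436,195)},
"side":{"ob":(236,186,300,242),"rb":(294,157,334,200),"rl":(370,230,416,278),"ol":(382,165,432,222)}}
out={}
for v in rois:
    im=cv2.imread(f"pics/{v}0.png"); hsv=cv2.cvtColor(im,cv2.COLOR_BGR2HSV)
    for k,(a,b,c,d) in rois[v].items():
        H=hsv[b:d,a:c].astype(int)
        if k in("ob","rb"): m=(H[...,1]<70)&(H[...,2]>85)   # light rim
        elif k in("rl","ol"): m=(H[...,1]<70)&(H[...,2]<140)
        else: m=~((H[...,0]>70)&(H[...,0]<95)&(H[...,1]>110))
        m=m.astype(np.uint8)*255
        cv2.imwrite(f"pics/m_{v}_{k}.png",m)
        if k in("rl","ol"): m=cv2.morphologyEx(m,cv2.MORPH_OPEN,np.ones((3,3)))
        cs,_=cv2.findContours(m,cv2.RETR_EXTERNAL,cv2.CHAIN_APPROX_NONE); 
        big=max(cs,key=lambda q:cv2.boundingRect(q)[2]*cv2.boundingRect(q)[3])[:,0]+[a,b]
        out[v,k]=big
        print(v,k,"bbox",cv2.boundingRect(big.astype(np.int32)),"area",cv2.contourArea(big.astype(np.int32)))
        if k in("ob","rb"):
            P=(C[v].onz(big,.045)[:,:2]*1000).astype(np.float32)
            print("   rect",cv2.minAreaRect(P),"circ",cv2.minEnclosingCircle(P))
        elif k in("rl","ol"):
            print("   ell",cv2.fitEllipse(cv2.convexHull(big.astype(np.int32))) , cv2.minAreaRect(big.astype(np.float32)))
np.save("out.npy",out,allow_pickle=True)
rows=[]
for v in("top","side"):
    t=[cv2.resize(cv2.imread(f"pics/m_{v}_{k}.png"),(190,190),interpolation=0) for k in("ob","rb","rl","ol")]
    im=cv2.imread(f"pics/{v}0.png"); u=[cv2.resize(im[b:d,a:c],(190,190),interpolation=0) for k,(a,b,c,d) in rois[v].items() if k in("ob","rb","rl","ol")]
    rows+= [np.hstack(t)]
    if v=="top": rows+=[np.hstack(u)]
cv2.imwrite("pics/masks.png",np.vstack(rows))
E
```

```text
top ob bbox (346, 135, 59, 46) area 1842.0
   rect ((566.7929077148438, 21.687274932861328), (79.44314575195312, 110.32062530517578), 12.155960083007812) circ ((566.7008056640625, 21.231576919555664), 66.54609680175781)
top rb bbox (331, 197, 39, 37) area 1082.0
   rect ((444.4527587890625, 72.84556579589844), (75.3713150024414, 78.99427795410156), 0.604028582572937) circ ((444.28399658203125, 73.0506362915039), 40.00506591796875)
top rl bbox (226, 146, 37, 39) area 1090.5
   ell ((244.48619079589844, 164.8675994873047), (35.450218200683594, 41.038597106933594), 140.18299865722656) ((244.0, 165.0), (38.0, 36.0), 90.0)
top ol bbox (230, 207, 42, 57) area 2002.5
   ell ((249.20742797851562, 234.38067626953125), (58.654563903808594, 65.28348541259766), 1.988050103187561) ((250.7092742919922, 234.73162841796875), (56.594749450683594, 39.568359375), 87.70938873291016)
top tin bbox (295, 160, 26, 25) area 468.5
top reel bbox (405, 164, 29, 29) area 606.5
side ob bbox (236, 187, 61, 43) area 1616.5
   rect ((570.3317260742188, 11.142715454101562), (80.72766876220703, 133.4746551513672), 12.20724105834961) circ ((571.7601318359375, 13.639259338378906), 74.31669616699219)
side rb bbox (297, 160, 35, 29) area 22.0
   rect ((447.52081298828125, 75.22731018066406), (74.5894775390625, 75.96527862548828), 25.577465057373047) circ ((447.3816833496094, 74.65076446533203), 38.8881721496582)
side rl bbox (372, 234, 40, 40) area 1177.0
   ell ((391.22796630859375, 253.5259552001953), (34.591407775878906, 45.34002685546875), 46.59591293334961) ((391.5, 253.5), (39.0, 39.0), 90.0)
side ol bbox (384, 170, 48, 48) area 1601.5
   ell ((407.9529724121094, 193.4622039794922), (45.80254364013672, 61.287593841552734), 47.7957878112793) ((407.60906982421875, 193.3900604248047), (35.61808395385742, 57.157405853271484), 15.708637237548828)
```

View pics/masks.png

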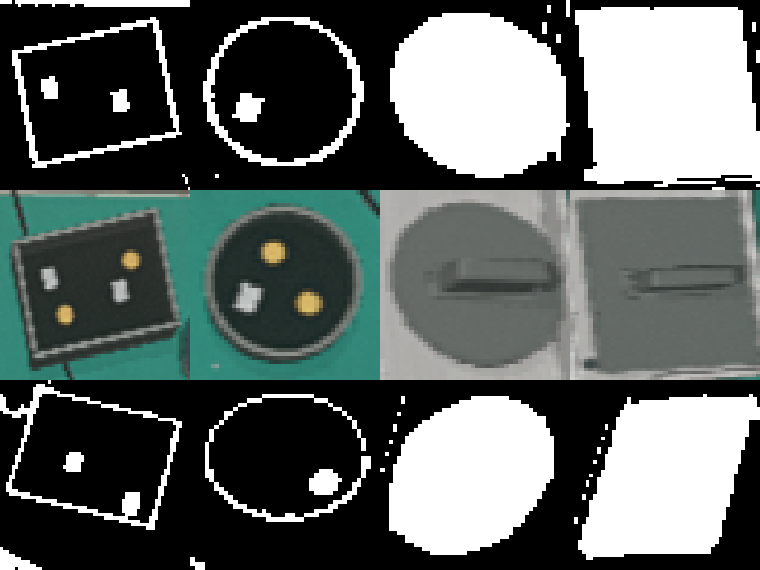

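The masks are clean: the box rims measure 79.4×110.3 mm and 80 mm across, as they should. Next come the rack yaw and the lid poses on the tilted plane, checked in both views.

```bash
python3 - <<'E'
from h import *
T,S=Cam("top"),Cam("side")
C={"top":T,"side":S}; out=np.load("out.npy",allow_pickle=True).item()
t=lambda x,y:(205+x/3.3,125+y/3.3); s=lambda x,y:(220+x/3.3,140+y/3.3)
A=T.onz([t(40,32),t(80,472)],.065)*1000; print("upper edge top",A.round(1),np.linalg.norm(A[0]-A[1]))
e=A[0]-A[1]; e/=np.linalg.norm(e)   # along width, ~+x
print("yaw of width dir deg",np.degrees(np.arctan2(e[1],e[0])))
up=np.array([-e[1],e[0],0])        # rack +x (to +y world)
c,sn=np.cos(np.radians(35)),np.sin(np.radians(35))
xs=up*c+np.array([0,0,sn]); n=-up*sn+np.array([0,0,c])
M=A.mean(0)
print("lens/extractor tri",tri([(T,(462,150)),(S,(200,185))]).round(3))
for k in("rl","ol"):
  for v in("top","side"):
    for h in (14,):
        q=M+n*h; d=C[v].ray(out[v,k]); o=C[v].o*1000
        P=o+d*(((q-o)@n)/(d@n))[:,None]; L=np.c_[(P-M)@xs,(P-M)@e].astype(np.float32)
        hull=cv2.convexHull(L); (cc,sz,ang)=cv2.minAreaRect(hull)
        # extents
        print(k,v,"circ",np.round(cv2.minEnclosingCircle(hull)[0],1),round(cv2.minEnclosingCircle(hull)[1],1),"rect",np.round(cc,1),np.round(sz,1),round(ang,1),"ext",L.min(0).round(1),L.max(0).round(1))
# boxes, side view contour recheck
for k in("ob","rb"):
    for v in C:
        P=C[v].onz(out[v,k],.045)[:,:2]*1000; print(k,v,P.min(0).round(1),P.max(0).round(1))
# triangulated handle top points
print("rl handle top tri (upper end centre)",tri([(T,t(114,119)),(S,s(592,352))]).round(4))
E
```

```text
upper edge top [[608.4 353.1  65. ]
 [331.3 316.8  65. ]] 279.4458044089843
yaw of width dir deg 7.465307125932535
lens/extractor tri [ 0.582 -0.154  0.037]
rl top circ [-50.8  71.8] 44.3 rect [-49.2  72.7] [83.4 83.9] 6.4 ext [-92.3  31. ] [ -7.1 114. ]
rl side circ [-50.4  78.2] 46.4 rect [-49.2  77.7] [89.5 85. ] 77.4 ext [-91.9  33.9] [ -5.3 122.4]
ol top circ [-49.1 -76.9] 71.3 rect [-48.1 -76. ] [ 90.8 117.1] 2.0 ext [ -92.6 -136.1] [ -0.8 -17.4]
ol side circ [-49.5 -69.6] 73.7 rect [-46.4 -70.4] [ 91.3 125.3] 0.0 ext [ -92.1 -133.1] [-0.8 -7.8]
ob top [518.3 -40. ] [616.3  82.1]
ob side [520.2 -59.6] [617.4  84.3]
rb top [406.7  33.4] [482.3 112.4]
rb side [408.5  36.2] [485.4 112.6]
rl handle top tri (upper end centre) [0.5487 0.3045 0.0782]
```

```bash
cat >> h.py <<'E'
M=np.array([469.9,335.,65.]); e=np.array([.9915,.1299,0]); up=np.array([-.1299,.9915,0])
c35,s35=np.cos(np.radians(35)),np.sin(np.radians(35))
xs=up*c35+np.array([0,0,s35]); nn=-up*s35+np.array([0,0,c35])
def onrack(x,y,h): return M+xs*x+e*y+nn*h
Rrack=np.c_[xs,e,-nn]
def Rdown(a): a=np.radians(a); return np.c_[[np.cos(a),np.sin(a),0],[np.sin(a),-np.cos(a),0],[0,0,-1]]
def plan(p,Rt,N,grip=None):
    st=env.state(); p0=st["tcp_pos"]*1000; R0=R.from_rotvec(st["tcp_rot"]); w=(R0.inv()*R.from_matrix(Rt)).as_rotvec()
    print("t",round(st["t"],2),"at",p0.round(1),"F",st["ft_force"].round(1),"grip",round(st["grip_width"],3),round(float(st["finger_force"]),1))
    d=(np.asarray(p)-p0)/N; print("total",(d*N).round(1),"turn",np.degrees(w).round(1),"per row turn",np.degrees(w/N).round(2))
    for k in range(N): print(((R0*R.from_rotvec(w*k)).inv().apply(d)).round(1).tolist())
E
python3 - <<'E'
from h import *
print(onrack(-49.5,74,18),onrack(-49.5,-75,18))
plan(onrack(-49.5,74,100),Rrack,18)
E
```

```text
[549.87932503 294.17261337  51.3527032 ] [402.14582503 274.81751337  51.3527032 ]
t 0.1 at [154.8 630.7 204.7] F [-0.5 -0.4  0.1] grip 0.998 0.0
total [ 401.2 -383.1  -86.1] turn [-21.   30.7  66.5] per row turn [-1.17  1.71  3.69]
[-26.7, -15.3, 4.8]
[-22.4, 19.3, -9.8]
[13.7, 27.9, -2.4]
[26.7, -2.7, 15.9]
[-3.3, -25.9, 17.1]
[-30.5, -6.4, -0.5]
[-13.6, 26.1, -10.2]
[21.8, 22.2, 2.8]
[21.7, -12.3, 18.7]
[-13.7, -24.7, 13.3]
[-30.5, 3.8, -5.2]
[-3.2, 29.8, -8.6]
[26.7, 13.8, 8.3]
[13.7, -19.9, 19.7]
[-22.4, -20.0, 8.3]
[-26.7, 13.7, -8.6]
[7.4, 29.8, -5.2]
[28.0, 3.9, 13.2]
```

```bash
sed -i 's/w\*k)/w*k\/N)/' h.py; python3 - <<'E'
from h import *
plan(onrack(-49.5,74,100),Rrack,20)
E
```

```text
t 0.1 at [154.8 630.7 204.7] F [-0.5 -0.4  0.1] grip 0.998 0.0
total [ 401.2 -383.1  -86.1] turn [-21.   30.7  66.5] per row turn [-1.05  1.54  3.32]
[-24.0, -13.8, 4.3]
[-24.9, -12.5, 3.4]
[-25.7, -11.1, 2.5]
[-26.3, -9.6, 1.7]
[-26.9, -8.1, 0.8]
[-27.3, -6.5, -0.1]
[-27.6, -4.9, -0.9]
[-27.8, -3.3, -1.7]
[-27.9, -1.6, -2.5]
[-27.9, 0.1, -3.3]
[-27.7, 1.7, -4.0]
[-27.5, 3.4, -4.7]
[-27.1, 5.1, -5.4]
[-26.6, 6.8, -6.0]
[-26.0, 8.4, -6.5]
[-25.3, 10.0, -7.1]
[-24.4, 11.6, -7.5]
[-23.5, 13.1, -7.9]
[-22.5, 14.6, -8.3]
[-21.4, 16.0, -8.6]
```

>>> jog_arm --pt "-0.15 -24 -14 4 -1 1.5 3.3" --pt "-0.15 -25 -12.5 3.5 -1 1.5 3.3" --pt "-0.15 -25.5 -11 2.5 -1 1.5 3.3" --pt "-0.15 -26.5 -9.5 1.5 -1 1.5 3.3" --pt "-0.15 -27 -8 1 -1 1.5 3.3" --pt "-0.15 -27.5 -6.5 0 -1 1.5 3.3" --pt "-0.15 -27.5 -5 -1 -1 1.5 3.3" --pt "-0.15 -28 -3.5 -1.5 -1 1.5 3.3" --pt "-0.15 -28 -1.5 -2.5 -1 1.5 3.3" --pt "-0.15 -28 0 -3.5 -1 1.5 3.3" --squeeze 40

```text
t: 1.1
tcp_pos: [0.357, 0.4383, 0.1629]
tcp_rot: [-1.157, -2.649, -0.295]
ft_force: [0.2, 0.4, 0.6]
grip_width: 0.425
finger_force: 0.0
```

>>> jog_arm --pt "-0.15 -27.5 1.5 -4 -1 1.5 3.3" --pt "-0.15 -27.5 3.5 -4.5 -1 1.5 3.3" --pt "-0.15 -27 5 -5.5 -1 1.5 3.3" --pt "-0.15 -26.5 7 -6 -1 1.5 3.3" --pt "-0.15 -26 8.5 -6.5 -1 1.5 3.3" --pt "-0.15 -25.5 10 -7 -1 1.5 3.3" --pt "-0.15 -24.5 11.5 -7.5 -1 1.5 3.3" --pt "-0.15 -23.5 13 -8 -1 1.5 3.3" --pt "-0.15 -22.5 14.5 -8.5 -1 1.5 3.3" --pt "-0.15 -21.5 16 -8.5 -1 1.5 3.3"

```text
t: 2.1
tcp_pos: [0.5588, 0.2474, 0.1221]
tcp_rot: [-1.734, -1.992, -0.526]
ft_force: [1.2, 0.6, -1.2]
grip_width: 0.428
finger_force: 0.0
```

```bash
python3 - <<'E'
from h import *
print(env.state()["qpos"].round(2))
plan(onrack(-49.5,74,40),Rrack,3)
for n in("top","side"): cv2.imwrite(f"pics/{n}1.png",snapshot(n)[:,:,::-1])
a=cv2.imread("pics/top1.png")[110:290,200:480];b=cv2.imread("pics/side1.png")[120:310,180:460]
cv2.imwrite("pics/v1.png",np.hstack([cv2.resize(a,(400,257)),cv2.resize(b,(400,257))]))
E
```

```text
[-0.03  0.74 -0.13  1.81 -0.76  0.77  0.61]
t 2.1 at [558.8 247.4 122.1] F [ 1.2  0.6 -1.2] grip 0.428 0.0
total [ -7.3  34.3 -52.7] turn [-0.5  0.9  0.3] per row turn [-0.18  0.31  0.09]
[-0.2, -0.7, 21.1]
[-0.3, -0.8, 21.1]
[-0.4, -0.9, 21.1]
```

View pics/v1.png

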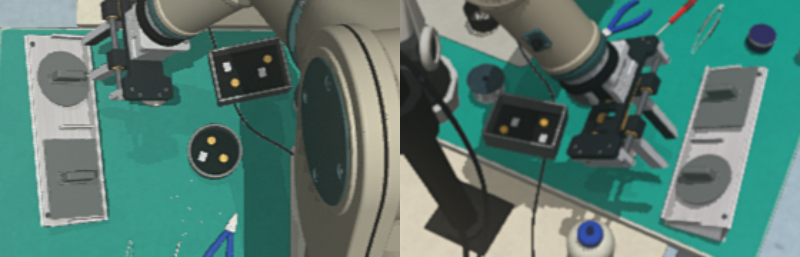

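The views show the gripper straddling the round lid's handle (top crop about 70,75) with the tilt as planned. I descend along the normal.

>>> jog_arm --pt "-0.15 0 -1 21 -0.5 0.9 0.3" --pt "-0.15 0 -1 21 0 0 0" --pt "-0.15 0 -0.5 21 0 0 0" --pt "-0.15 0 0 10 0 0 0" --pt "-0.15 0 0 5 0 0 0" --pt "-0.15 0 0 0 0 0 0"

```text
t: 2.8
tcp_pos: [0.5493, 0.2926, 0.0583]
tcp_rot: [-1.731, -1.98, -0.545]
ft_force: [0.4, -0.2, -0.6]
grip_width: 0.427
finger_force: 0.0
```

```bash
python3 - <<'E'
from h import *
plan(onrack(-49.5,74,18),Rrack,1)
E
```

```text
t 2.8 at [549.3 292.6  58.3] F [ 0.4 -0.2 -0.6] grip 0.427 0.0
total [ 0.6  1.6 -7. ] turn [-0.1  0.1  0.2] per row turn [-0.11  0.07  0.18]
[-2.8, 0.8, 6.6]
```

>>> jog_arm --pt "-0.15 -1.5 0.5 2 0 0 0" --pt "-0.15 -1.5 0.5 2 0 0 0" --pt "-0.15 0 0 1.5 0 0 0" --pt "-0.15 0 0 0 0 0 0"

```text
t: 3.2
tcp_pos: [0.5506, 0.2929, 0.0523]
tcp_rot: [-1.732, -1.98, -0.546]
ft_force: [-1.0, 0.4, 0.5]
grip_width: 0.427
finger_force: 0.0
```

>>> jog_arm --pt "-0.15 0 0 1.5 0 0 0" --pt "-0.15 0 0 1 0 0 0" --pt "-0.15 0 0 0 0 0 0"

```text
t: 3.5
tcp_pos: [0.5502, 0.2945, 0.0501]
tcp_rot: [-1.732, -1.98, -0.545]
ft_force: [0.1, 0.1, -0.1]
grip_width: 0.425
finger_force: 0.0
```

>>> jog_arm --pt "-0.15 0 0 1.5 0 0 0" --pt "-0.15 0 0 1 0 0 0" --pt "-0.15 0 0 0 0 0 0"

```text
t: 3.8
tcp_pos: [0.5504, 0.2952, 0.049]
tcp_rot: [-1.732, -1.98, -0.546]
ft_force: [-2.0, -4.6, 8.0]
grip_width: 0.419
finger_force: 4.9
```

>>> jog_arm --pt "-0.15 0 0 1 0 0 0" --pt "-0.15 0 0 0 0 0 0"

```text
t: 4.0
tcp_pos: [0.5504, 0.2952, 0.049]
tcp_rot: [-1.732, -1.979, -0.547]
ft_force: [-3.5, -9.8, 13.7]
grip_width: 0.424
finger_force: 8.6
```

>>> jog_arm --pt "-0.15 0 0 1 0 0 0" --pt "-0.15 0 0 0 0 0 0"

```text
t: 4.2
tcp_pos: [0.5504, 0.2952, 0.049]
tcp_rot: [-1.732, -1.979, -0.547]
ft_force: [-3.7, -12.8, 21.7]
grip_width: 0.424
finger_force: 12.3
```

Contact with the plate at z = 49 mm, within 2 mm of the model. I back off 1–2 mm, close, and lift along the normal.

>>> jog_arm --pt "-0.15 0 0 -5 0 0 0" --pt "-1 0 0 0 0 0 0" --pt "-1 0 0 0 0 0 0" --pt "-1 0 0 0 0 0 0" --pt "-1 0 0 0 0 0 0" --pt "-1 0 0 0 0 0 0" --squeeze 50

```text
t: 4.8
tcp_pos: [0.55, 0.294, 0.0506]
tcp_rot: [-1.732, -1.98, -0.545]
ft_force: [-1.1, -2.0, 4.3]
grip_width: 0.127
finger_force: 71.8
```

>>> jog_arm --pt "-1 0 0 -2 0 0 0" --pt "-1 0 0 -5 0 0 0" --pt "-1 0 0 -10 0 0 0" --pt "-1 0 0 -20 0 0 0" --pt "-1 0 0 -25 0 0 0" --pt "-1 0 0 -25 0 0 0"

```text
t: 5.4
tcp_pos: [0.5569, 0.2439, 0.123]
tcp_rot: [-1.732, -1.98, -0.545]
ft_force: [0.3, 0.1, -1.1]
grip_width: 0.12
finger_force: 71.4
```

```bash
python3 - <<'E'
from h import *
p=np.array([550.4,295.2,49.]); q=p-M; print("contact lid coords",q@xs,q@e,q@nn)
# lid held: x axis = tool x; round any yaw: choose ~ 60 deg
# TCP over round box: rim 45 + ~5.5 above lid origin
plan([445.3,73.5,125],Rdown(75),10)
E
```

```text
contact lid coords -50.068187177263425 74.64573 15.525728665831283
t 5.4 at [556.9 243.9 123. ] F [ 0.3  0.1 -1.1] grip 0.12 71.4
total [-111.6 -170.4    2. ] turn [ -6.9 -34.4  21.9] per row turn [-0.69 -3.44  2.19]
[-12.5, -13.3, -9.0]
[-13.5, -12.7, -8.4]
[-14.5, -12.1, -7.7]
[-15.4, -11.4, -6.9]
[-16.2, -10.7, -6.1]
[-16.9, -10.0, -5.2]
[-17.6, -9.3, -4.3]
[-18.2, -8.6, -3.3]
[-18.6, -7.9, -2.3]
[-19.0, -7.1, -1.3]
```

>>> jog_arm --pt "-1 -12.5 -13.5 -9 -0.7 -3.4 2.2" --pt "-1 -13.5 -12.5 -8.5 -0.7 -3.4 2.2" --pt "-1 -14.5 -12 -7.5 -0.7 -3.4 2.2" --pt "-1 -15.5 -11.5 -7 -0.7 -3.4 2.2" --pt "-1 -16 -10.5 -6 -0.7 -3.4 2.2" --pt "-1 -17 -10 -5 -0.7 -3.4 2.2" --pt "-1 -17.5 -9.5 -4.5 -0.7 -3.4 2.2" --pt "-1 -18 -8.5 -3.5 -0.7 -3.4 2.2" --pt "-1 -18.5 -8 -2.5 -0.7 -3.4 2.2" --pt "-1 -19 -7 -1.5 -0.7 -3.4 2.2"

```text
t: 6.4
tcp_pos: [0.4451, 0.0743, 0.1248]
tcp_rot: [-2.494, -1.905, -0.01]
ft_force: [-0.8, 0.4, -0.8]
grip_width: 0.12
finger_force: 71.4
```

```bash
python3 - <<'E'
from h import *
plan([445.3,73.5,80],Rdown(75),3)
for n in("top","side"): cv2.imwrite(f"pics/{n}2.png",snapshot(n)[:,:,::-1])
a=cv2.imread("pics/top2.png")[130:290,260:440];b=cv2.imread("pics/side2.png")[120:280,220:400]
cv2.imwrite("pics/v2.png",np.hstack([cv2.resize(a,(400,356)),cv2.resize(b,(400,356))]))
E
```

```text
t 6.4 at [445.1  74.3 124.8] F [-0.8  0.4 -0.8] grip 0.12 71.4
total [  0.2  -0.8 -44.8] turn [ 0.1 -0.4 -0.2] per row turn [ 0.03 -0.14 -0.08]
[-0.3, 0.1, 14.9]
[-0.3, 0.1, 14.9]
[-0.3, 0.1, 14.9]
```

View pics/v2.png

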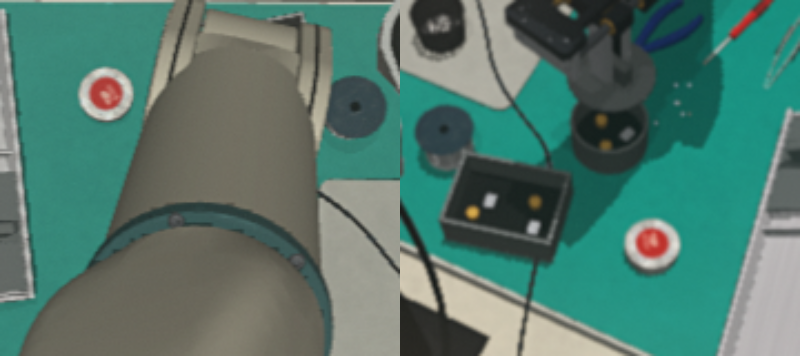

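The side view shows the round lid held level at about (315,154) just above the round box at about (314,178); the arm blocks the top view. I measure the lid against the rim in that one view.

```bash
cat >> h.py <<'E'
from scipy.optimize import least_squares
def greymask(im,lo,hi,sat=60):
    h=cv2.cvtColor(im,cv2.COLOR_RGB2HSV); return ((h[...,1]<sat)&(h[...,2]>lo)&(h[...,2]<hi)).astype(np.uint8)*255
def circ(P,r):
    f=lambda c:np.hypot(*(P-c).T)-r
    s=least_squares(f,P.mean(0),loss="soft_l1"); return s.x,np.abs(f(s.x)).mean()
E
python3 - <<'E'
from h import *
S=Cam("side"); im=cv2.cvtColor(cv2.imread("pics/side2.png"),cv2.COLOR_BGR2RGB)
h=cv2.cvtColor(im,cv2.COLOR_RGB2HSV)
for y in range(140,192,3): print(y,[f"{h[y,x,1]}/{h[y,x,2]}" for x in range(288,342,3)])
E
```

```text
140 ['28/45', '30/51', '36/49', '33/46', '40/32', '31/41', '20/50', '10/74', '11/72', '20/52', '51/30', '10/74', '24/63', '116/75', '186/78', '184/86', '179/80', '185/66']
143 ['23/45', '40/38', '28/45', '38/34', '19/54', '20/51', '10/77', '7/74', '10/73', '13/61', '62/29', '14/75', '19/66', '24/64', '70/66', '182/63', '194/75', '197/79']
146 ['3/77', '18/58', '30/42', '16/63', '11/70', '19/66', '10/78', '10/77', '14/74', '18/71', '22/58', '14/71', '24/65', '24/64', '24/64', '120/72', '190/79', '196/78']
149 ['122/111', '3/76', '10/79', '13/78', '14/73', '15/68', '10/77', '10/79', '10/74', '19/68', '20/63', '20/63', '26/59', '24/63', '23/66', '49/68', '201/80', '197/79']
152 ['198/148', '178/135', '23/78', '10/78', '10/75', '17/73', '13/76', '13/78', '14/75', '16/65', '33/47', '23/55', '33/54', '23/68', '18/71', '22/71', '196/78', '194/80']
155 ['197/144', '200/144', '181/128', '7/74', '17/73', '14/72', '15/70', '15/69', '17/76', '20/65', '40/45', '44/46', '33/54', '23/68', '25/72', '18/72', '200/79', '198/80']
158 ['197/145', '201/146', '198/142', '0/60', '18/70', '18/72', '21/73', 
[... 1354 characters left out ...]
3/141', '202/135', '199/109', '106/53', '26/59', '77/33', '88/32', '88/32', '62/41', '90/31', '62/37', '18/86', '61/42', '29/62', '65/47', '203/84', '203/94', '200/93']
185 ['206/150', '200/121', '187/79', '125/61', '43/47', '34/60', '49/47', '72/46', '152/114', '93/52', '83/34', '51/45', '35/65', '43/47', '87/50', '203/94', '203/93', '202/92']
188 ['183/99', '193/91', '192/93', '178/79', '34/45', '43/47', '42/49', '40/57', '19/68', '31/65', '32/63', '39/52', '54/47', '50/46', '149/70', '203/93', '204/90', '207/100']
191 ['178/90', '194/92', '191/92', '195/93', '87/56', '43/48', '43/48', '43/48', '45/51', '46/50', '46/50', '52/49', '48/48', '75/51', '202/91', '204/104', '206/126', '210/147']
```

```bash
python3 - <<'E'
from h import *
S=Cam("side"); im=cv2.cvtColor(cv2.imread("pics/side2.png"),cv2.COLOR_BGR2RGB)
h=cv2.cvtColor(im,cv2.COLOR_RGB2HSV).astype(int)
st=env.state()["tcp_pos"]*1000; z=st[2]-6+4
L=[]
for y in range(150,162):
    r=h[y,:,1]
    xr=next(x for x in range(325,345) if r[x]>100); xl=next(x for x in range(305,285,-1) if r[x]>100)
    L+=[(xr-.5,y),(xl+.5,y)]
for x in range(304,328):
    yb=next(y for y in range(162,175) if h[y,x,2]<57 or h[y,x,1]>100); L.append((x,yb-.5))
P=S.onz(L,z/1000)[:,:2]*1000; print("lid",circ(P,42),"tcp",st)
out=np.load("out.npy",allow_pickle=True).item()
im0=cv2.imread("pics/side0.png"); hs=cv2.cvtColor(im0,cv2.COLOR_BGR2HSV).astype(int)
m=np.array([(x,y) for y in range(157,192) for x in range(294,336) if hs[y,x,1]<70 and hs[y,x,2]>85 and ((x-314)/18.)**2+((y-174.)/14)**2>.6 and ((x-314)/18.)**2+((y-174.)/14)**2<1.5])
print("rim mid, side",circ(S.onz(m,.045)[:,:2]*1000,38))
T=Cam("top"); print("rim top",circ(T.onz(out["top","rb"],.045)[:,:2]*1000,39.5))
E
```

```text
lid (array([445.49921616,  76.131463  ]), np.float64(1.034240920212741)) tcp [443.98943915  75.14424463 124.30426339]
rim mid, side (array([447.00964907,  74.49497294]), np.float64(0.9032757841640563))
rim top (array([444.35676759,  72.82777266]), np.float64(0.8641717161867601))
```

>>> jog_arm --pt "-1 -1 2 15 0 0 0" --pt "-1 0 0 20 0 0 0" --pt "-1 0 0 15 0 0 0" --pt "-1 0 0 10 0 0 0" --pt "-1 0 0 0 0 0 0"

```text
t: 7.0
tcp_pos: [0.4471, 0.0739, 0.0631]
tcp_rot: [-2.49, -1.906, -0.009]
ft_force: [-0.6, 0.5, -0.4]
grip_width: 0.124
finger_force: 71.4
```

>>> jog_arm --pt "-1 0 0 3 0 0 0" --pt "-1 0 0 3 0 0 0" --pt "-1 0 0 2 0 0 0" --pt "-1 0 0 0 0 0 0"

```text
t: 7.4
tcp_pos: [0.4463, 0.0736, 0.0559]
tcp_rot: [-2.49, -1.906, -0.009]
ft_force: [-2.1, -2.0, 1.8]
grip_width: 0.12
finger_force: 71.5
```

>>> jog_arm --pt "-1 0 0 2 0 0 0" --pt "-1 0 0 2 0 0 0" --pt "-1 0 0 1 0 0 0" --pt "-1 0 0 0 0 0 0"

```text
t: 7.8
tcp_pos: [0.4469, 0.074, 0.0512]
tcp_rot: [-2.49, -1.907, -0.01]
ft_force: [-4.6, -1.7, 8.6]
grip_width: 0.122
finger_force: 72.1
```

>>> jog_arm --pt "-1 0 0 1 0 0 0" --pt "-1 0 0 0 0 0 0"

```text
t: 8.0
tcp_pos: [0.4469, 0.074, 0.0511]
tcp_rot: [-2.49, -1.906, -0.011]
ft_force: [-5.7, -1.6, 21.8]
grip_width: 0.123
finger_force: 72.9
```

The lid bottoms at TCP z = 51.1 mm with 20 N, exactly the expected home height. I release and retreat straight up.

>>> jog_arm --pt "-1 0 0 -1.5 0 0 0" --pt "-0.15 0 0 0 0 0 0" --pt "-0.15 0 0 0 0 0 0" --pt "-0.15 0 0 0 0 0 0" --pt "-0.15 0 0 -15 0 0 0" --pt "-0.15 0 0 -35 0 0 0" --pt "-0.15 0 0 -35 0 0 0"

```text
t: 8.7
tcp_pos: [0.4468, 0.0732, 0.1368]
tcp_rot: [-2.491, -1.907, -0.008]
ft_force: [0.6, -0.3, -0.2]
grip_width: 0.424
finger_force: 0.0
```

```bash
python3 - <<'E'
from h import *
plan(onrack(-50.5,-75,55),Rrack,12)
E
```

```text
t 8.7 at [446.8  73.2 136.8] F [ 0.6 -0.3 -0.2] grip 0.424 0.0
total [-41.8 179.8 -55.7] turn [  6.9  34.1 -21.9] per row turn [ 0.58  2.84 -1.82]
[13.5, -7.3, 4.7]
[13.5, -6.8, 5.5]
[13.4, -6.3, 6.2]
[13.3, -5.8, 6.9]
[13.1, -5.3, 7.7]
[12.9, -4.8, 8.4]
[12.6, -4.3, 9.0]
[12.2, -3.8, 9.7]
[11.9, -3.4, 10.3]
[11.4, -2.9, 10.9]
[10.9, -2.4, 11.5]
[10.4, -2.0, 12.1]
```

>>> jog_arm --pt "-0.15 13.5 -7.5 4.5 0.6 2.8 -1.8" --pt "-0.15 13.5 -7 5.5 0.6 2.8 -1.8" --pt "-0.15 13.5 -6.5 6 0.6 2.8 -1.8" --pt "-0.15 13.5 -6 7 0.6 2.8 -1.8" --pt "-0.15 13 -5.5 7.5 0.6 2.8 -1.8" --pt "-0.15 13 -5 8.5 0.6 2.8 -1.8" --pt "-0.15 12.5 -4.5 9 0.6 2.8 -1.8" --pt "-0.15 12 -4 9.5 0.6 2.8 -1.8" --pt "-0.15 12 -3.5 10.5 0.6 2.8 -1.8" --pt "-0.15 11.5 -3 11 0.6 2.8 -1.8"

```text
t: 9.7
tcp_pos: [0.4112, 0.2241, 0.09]
tcp_rot: [-1.867, -1.98, -0.462]
ft_force: [0.6, -0.1, -0.0]
grip_width: 0.421
finger_force: 0.0
```

>>> jog_arm --pt "-0.15 11 -2.5 5 0.6 2.8 -1.8" --pt "-0.15 10 -2 5 0.6 2.8 -1.8" --pt "-0.15 0 0 0 0 0 0"

```text
t: 10.0
tcp_pos: [0.4048, 0.246, 0.0913]
tcp_rot: [-1.743, -1.972, -0.536]
ft_force: [-0.3, -0.8, 0.4]
grip_width: 0.425
finger_force: 0.0
```

```bash
python3 - <<'E'
from h import *
plan(onrack(-50.5,-75,21),Rrack,3)
for n in("top","side"): cv2.imwrite(f"pics/{n}3.png",snapshot(n)[:,:,::-1])
a=cv2.imread("pics/top3.png")[130:290,220:400];b=cv2.imread("pics/side3.png")[120:280,270:450]
cv2.imwrite("pics/v3.png",np.hstack([cv2.resize(a,(400,356)),cv2.resize(b,(400,356))]))
E
```

```text
t 10.0 at [404.8 246.   91.3] F [-0.3 -0.8  0.4] grip 0.425 0.0
total [ -2.3  26.3 -38.1] turn [-0.2  0.4 -0.5] per row turn [-0.07  0.12 -0.16]
[0.0, 0.4, 15.4]
[-0.0, 0.4, 15.4]
[-0.1, 0.4, 15.4]
```

View pics/v3.png

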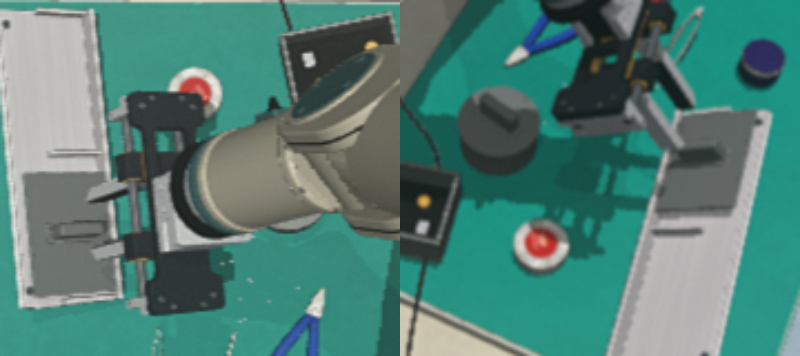

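The round lid sits flat on its box (side crop 500,110), and the fingers straddle the oblong handle. I descend the same way.

>>> jog_arm --pt "-0.15 0 0.5 15 0 0.4 -0.5" --pt "-0.15 0 0.5 15 0 0 0" --pt "-0.15 0 0 15 0 0 0" --pt "-0.15 0 0 1.5 0 0 0" --pt "-0.15 0 0 0 0 0 0"

```text
t: 10.6
tcp_pos: [0.4024, 0.2724, 0.0539]
tcp_rot: [-1.731, -1.981, -0.542]
ft_force: [0.1, -1.0, 1.1]
grip_width: 0.425
finger_force: 0.0
```

>>> jog_arm --pt "-0.15 0 0 1.5 0 0 0" --pt "-0.15 0 0 1.5 0 0 0" --pt "-0.15 0 0 0 0 0 0"

```text
t: 10.9
tcp_pos: [0.4032, 0.2738, 0.0526]
tcp_rot: [-1.729, -1.981, -0.542]
ft_force: [0.1, -0.2, 0.1]
grip_width: 0.425
finger_force: 0.0
```

>>> jog_arm --pt "-0.15 0 0 1.5 0 0 0" --pt "-0.15 0 0 1 0 0 0" --pt "-0.15 0 0 0 0 0 0"

```text
t: 11.2
tcp_pos: [0.4032, 0.2752, 0.0509]
tcp_rot: [-1.727, -1.979, -0.54]
ft_force: [-0.5, -0.2, -0.9]
grip_width: 0.425
finger_force: 0.0
```

>>> jog_arm --pt "-0.15 0 0 1.5 0 0 0" --pt "-0.15 0 0 0 0 0 0"

```text
t: 11.4
tcp_pos: [0.4034, 0.276, 0.05]
tcp_rot: [-1.727, -1.979, -0.539]
ft_force: [0.5, -0.0, 0.6]
grip_width: 0.421
finger_force: 0.0
```

>>> jog_arm --pt "-0.15 0 0 1 0 0 0" --pt "-0.15 0 0 0 0 0 0"

```text
t: 11.6
tcp_pos: [0.4035, 0.2763, 0.0495]
tcp_rot: [-1.727, -1.979, -0.538]
ft_force: [0.2, -0.5, -0.0]
grip_width: 0.427
finger_force: 0.6
```

>>> jog_arm --pt "-0.15 0 0 1 0 0 0" --pt "-0.15 0 0 0 0 0 0"

```text
t: 11.8
tcp_pos: [0.4036, 0.2764, 0.0493]
tcp_rot: [-1.726, -1.979, -0.538]
ft_force: [-1.6, -6.1, 10.5]
grip_width: 0.426
finger_force: 5.5
```

>>> jog_arm --pt "-0.15 0 0 -3 0 0 0" --pt "-1 0 0 0 0 0 0" --pt "-1 0 0 0 0 0 0" --pt "-1 0 0 0 0 0 0" --pt "-1 0 0 0 0 0 0" --pt "-1 0 0 0 0 0 0" --squeeze 55

```text
t: 12.4
tcp_pos: [0.4037, 0.2751, 0.0514]
tcp_rot: [-1.726, -1.979, -0.537]
ft_force: [-1.1, -1.4, 2.7]
grip_width: 0.124
finger_force: 55.0
```

>>> jog_arm --pt "-1 0 0 -2 0 0 0" --pt "-1 0 0 -5 0 0 0" --pt "-1 0 0 -10 0 0 0" --pt "-1 0 0 -20 0 0 0" --pt "-1 0 0 -25 0 0 0" --pt "-1 0 0 -25 0 0 0" --pt "-1 0 0 -20 0 0 0"

```text
t: 13.1
tcp_pos: [0.4134, 0.2132, 0.1401]
tcp_rot: [-1.727, -1.981, -0.537]
ft_force: [-1.4, -0.2, -1.4]
grip_width: 0.121
finger_force: 55.0
```

```bash
python3 - <<'E'
from h import *
plan([568,22.5,150],Rdown(12.2),18)
E
```

```text
t 13.1 at [413.4 213.2 140.1] F [-1.4 -0.2 -1.4] grip 0.121 55.0
total [ 154.6 -190.7    9.9] turn [-26.2 -27.8  82.7] per row turn [-1.46 -1.55  4.6 ]
[-9.2, 7.1, -7.2]
[-8.8, 8.0, -6.7]
[-8.3, 8.8, -6.3]
[-7.8, 9.6, -5.8]
[-7.1, 10.3, -5.4]
[-6.4, 11.0, -4.9]
[-5.6, 11.6, -4.5]
[-4.8, 12.1, -4.0]
[-3.9, 12.6, -3.6]
[-2.9, 12.9, -3.2]
[-2.0, 13.2, -2.8]
[-1.0, 13.4, -2.4]
[0.0, 13.5, -2.0]
[1.1, 13.5, -1.7]
[2.1, 13.4, -1.4]
[3.2, 13.2, -1.1]
[4.2, 13.0, -0.9]
[5.2, 12.6, -0.7]
```

>>> jog_arm --pt "-1 -9 7 -7 -1.5 -1.5 4.6" --pt "-1 -9 8 -6.5 -1.5 -1.5 4.6" --pt "-1 -8.5 9 -6.5 -1.5 -1.5 4.6" --pt "-1 -8 9.5 -6 -1.5 -1.5 4.6" --pt "-1 -7 10.5 -5.5 -1.5 -1.5 4.6" --pt "-1 -6.5 11 -5 -1.5 -1.5 4.6" --pt "-1 -5.5 11.5 -4.5 -1.5 -1.5 4.6" --pt "-1 -5 12 -4 -1.5 -1.5 4.6" --pt "-1 -4 12.5 -3.5 -1.5 -1.5 4.6" --pt "-1 -3 13 -3 -1.5 -1.5 4.6"

```text
t: 14.1
tcp_pos: [0.4983, 0.1072, 0.1444]
tcp_rot: [-2.644, -1.201, -0.29]
ft_force: [-0.0, -0.3, -1.2]
grip_width: 0.124
finger_force: 55.0
```

>>> jog_arm --pt "-1 -2 13 -3 -1.5 -1.5 4.6" --pt "-1 -1 13.5 -2.5 -1.5 -1.5 4.6" --pt "-1 0 13.5 -2 -1.5 -1.5 4.6" --pt "-1 1 13.5 -1.5 -1.5 -1.5 4.6" --pt "-1 2 13.5 -1.5 -1.5 -1.5 4.6" --pt "-1 3 13 -1 -1.5 -1.5 4.6" --pt "-1 4 13 -1 -1.5 -1.5 4.6" --pt "-1 5 12.5 -1 -1.5 -1.5 4.6" --pt "-1 0 0 0 0 0 0"

```text
t: 15.0
tcp_pos: [0.5669, 0.0225, 0.1489]
tcp_rot: [-3.123, -0.326, -0.025]
ft_force: [-0.0, 0.4, -0.5]
grip_width: 0.123
finger_force: 55.0
```

```bash
python3 - <<'E'
from h import *
plan([568,22.5,90],Rdown(12.2),3)
for n in("top","side"): cv2.imwrite(f"pics/{n}4.png",snapshot(n)[:,:,::-1])
a=cv2.imread("pics/top4.png")[110:270,300:480];b=cv2.imread("pics/side4.png")[120:280,180:360]
cv2.imwrite("pics/v4.png",np.hstack([cv2.resize(a,(400,356)),cv2.resize(b,(400,356))]))
E
```

```text
t 15.0 at [566.9  22.5 148.9] F [-0.   0.4 -0.5] grip 0.123 55.0
total [  1.1  -0.  -58.9] turn [-0.  -0.9 -0.3] per row turn [-0.   -0.31 -0.1 ]
[0.0, 0.1, 19.6]
[0.1, 0.1, 19.6]
[0.2, 0.1, 19.6]
```

View pics/v4.png

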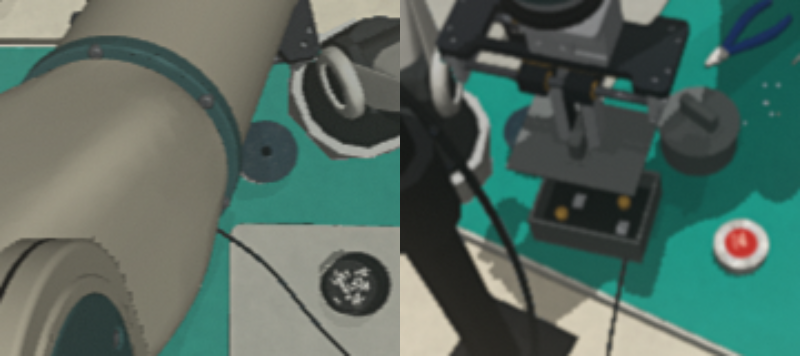

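The side view shows the oblong lid level, aligned above its box at about (271,190). The gripper's right end is near the fume hood, so I check its height before descending and measure the lid against the rim.

```bash
python3 - <<'E'
from h import *
T,S=Cam("top"),Cam("side")
print("hood left edge",tri([(T,(431,152)),(S,(218,180))]).round(3), "loop",tri([(T,(452,146)),(S,(201,155))]).round(3))
for z in(0,.1,.2,.3): print(z,"top ray hood left",T.onz((431,152),z).round(3),"loop",T.onz((443,146),z).round(3),"side hood",S.onz((218,180),z).round(3),"loop",S.onz((207,155),z).round(3))
im=cv2.imread("pics/side4.png"); h=cv2.cvtColor(im,cv2.COLOR_BGR2HSV).astype(int)
for y in range(160,215,4): print(y,[f"{h[y,x,1]}/{h[y,x,2]}" for x in range(224,304,4)])
a=cv2.imread("pics/side0.png")[110:250,150:320];b=cv2.imread("pics/side4.png")[110:250,150:320]
cv2.imwrite("pics/v5.png",np.hstack([cv2.resize(a,(400,329),interpolation=2),cv2.resize(b,(400,329),interpolation=2)]))
E
```

```text
hood left edge [ 0.571 -0.09   0.082] loop [ 0.566 -0.116  0.15 ]
0 top ray hood left [[ 0.591 -0.106  0.   ]] loop [[ 0.605 -0.133  0.   ]] side hood [[ 0.534 -0.133  0.   ]] loop [[ 0.484 -0.195  0.   ]]
0.1 top ray hood left [[ 0.566 -0.086  0.1  ]] loop [[ 0.579 -0.11   0.1  ]] side hood [[ 0.579 -0.08   0.1  ]] loop [[ 0.535 -0.135  0.1  ]]
0.2 top ray hood left [[ 0.542 -0.066  0.2  ]] loop [[ 0.553 -0.088  0.2  ]] side hood [[ 0.625 -0.027  0.2  ]] loop [[ 0.587 -0.075  0.2  ]]
0.3 top ray hood left [[ 0.517 -0.046  0.3  ]] loop [[ 0.527 -0.066  0.3  ]] side hood [[0.67  0.026 0.3  ]] loop [[ 0.638 -0.014  0.3  ]]
160 ['201/151', '201/147', '200/134', '56/32', '19/27', '26/30', '7/75', '13/57', '35/29', '33/31', '32/32', '4/64', '20/64', '93/74', '163/102', '181/86', '41/31', '35/36', '43/47', '54/33']
164 ['201/150', '200/148', '204/144', '207/149', '54/123', '9/113', '9/83', '11/71', '49/26', '57/27', '47/27', '28/63', '147/111', '137/82', '36/64', '13/59', '18/56', '9/81', '18/56', '13/77']
168 ['203/148', '204/145', '198/143', '110/79', '9/120', '9/118', '10/98', '10/80', 
[... 1510 characters left out ...]
1/68', '10/73', '7/72', '11/72', '11/72', '14/72', '14/72', '14/72', '14/72', '27/47', '28/45', '47/54', '190/82']
204 ['201/147', '203/147', '204/149', '204/149', '208/151', '5/49', '33/39', '47/27', '36/28', '47/27', '28/37', '23/55', '11/67', '14/73', '10/73', '14/73', '54/33', '35/44', '41/44', '190/82']
208 ['201/147', '199/136', '200/139', '203/148', '180/132', '19/41', '35/29', '43/30', '57/27', '10/98', '28/37', '35/29', '51/30', '57/27', '143/84', '32/40', '55/28', '29/53', '55/46', '190/83']
212 ['184/94', '186/93', '185/91', '199/128', '57/81', '24/42', '38/27', '96/48', '43/30', '11/91', '53/29', '44/29', '51/30', '62/29', '155/107', '32/32', '53/29', '22/58', '138/63', '194/92']
```

View pics/v5.png

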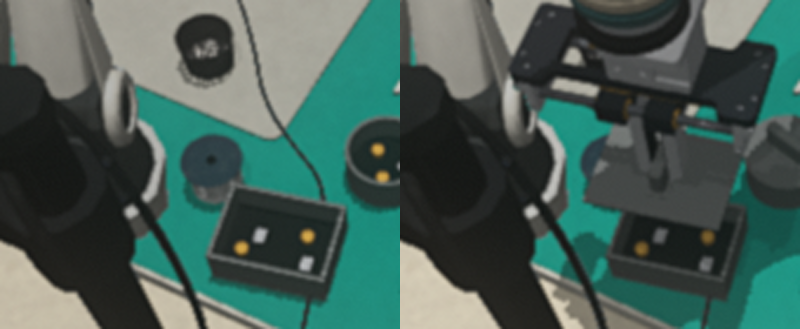

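```bash
python3 - <<'E'
from h import *
T,S=Cam("top"),Cam("side")
h=cv2.cvtColor(cv2.imread("pics/side4.png"),cv2.COLOR_BGR2HSV).astype(int)
h0=cv2.cvtColor(cv2.imread("pics/side0.png"),cv2.COLOR_BGR2HSV).astype(int)
a=np.radians(12.16); bx=np.array([np.cos(a),np.sin(a)]); by=np.array([-np.sin(a),np.cos(a)])
st=env.state(); tcp=st["tcp_pos"]*1000; z=tcp[2]-2.5
def rep(n,pts,z):
    P=S.onz(pts,z/1000)[:,:2]*1000; c=P@np.c_[bx,by]; print(n,len(pts),"box-x med %.1f sd %.1f  box-y med %.1f sd %.1f"%(np.median(c[:,0]),c[:,0].std(),np.median(c[:,1]),c[:,1].std()), "ang",np.degrees(np.arctan2(*np.flip(cv2.fitLine(P.astype(np.float32),cv2.DIST_HUBER,0,.01,.01).ravel()[:2]))).round(1))
print("tcp box coords",tcp[:2]@bx,tcp[:2]@by)
front=[(x,next(y for y in range(192,215) if h[y,x,2]<58 or h[y,x,1]>100)-.5) for x in range(246,284)]
left=[(next(x for x in range(250,220,-1) if h[y,x,1]>70)+.5,y) for y in range(184,194)]
right=[(next(x for x in range(280,303) if h[y,x,1]>70 or h[y,x,2]<52)-.5,y) for y in range(182,198)]
rep("front",front,z);rep("left",left,z);rep("right",right,z)
# box rim outer boundary in side0
def rim(y,x): return h0[y,x,1]<75 and h0[y,x,2]>80
fr=[(x,next((y for y in range(238,200,-1) if rim(y,x)),0)+.5) for x in range(245,285)]; fr=[p for p in fr if p[1]>210]
rt=[(next((x for x in range(304,275,-1) if rim(y,x)),0)+.5,y) for y in range(202,226)]; rt=[p for p in rt if p[0]>284]
lf=[(next((x for x in range(236,260) if rim(y,x)),0)-.5,y) for y in range(195,215)]; lf=[p for p in lf if p[0]>236]
rep("rim front",fr,45);rep("rim right",rt,45);rep("rim left",lf,45)
out=np.load("out.npy",allow_pickle=True).item()
print("box top-view",np.array([566.8,21.7])@np.c_[bx,by])
E
```

```text
tcp box coords 557.1099311116822 -96.43411077085398
front 38 box-x med 603.1 sd 0.7  box-y med -78.5 sd 21.4 ang -78.2
left 10 box-x med 587.6 sd 6.2  box-y med -152.3 sd 2.0 ang 22.4
right 16 box-x med 563.1 sd 10.1  box-y med -39.6 sd 3.0 ang 16.7
rim front 40 box-x med 600.3 sd 0.6  box-y med -91.1 sd 25.0 ang -77.7
rim right 24 box-x med 561.6 sd 17.0  box-y med -42.2 sd 0.6 ang 12.2
rim left 19 box-x med 566.3 sd 13.5  box-y med -151.6 sd 2.8 ang 14.2
box top-view [558.65375496 -98.17897979]
```

Lid and rim agree to about 1 mm and 1°, and the hood clears the gripper by about 25 mm. I descend.

>>> jog_arm --pt "-1 -0.5 1 20 0 -0.9 0" --pt "-1 0 0 25 0 0 0" --pt "-1 0 0 20 0 0 0" --pt "-1 0 0 15 0 0 0" --pt "-1 0 0 5 0 0 0" --pt "-1 0 0 0 0 0 0"

```text
t: 15.7
tcp_pos: [0.5653, 0.0217, 0.0636]
tcp_rot: [-3.122, -0.325, 0.001]
ft_force: [-0.2, 0.0, -1.1]
grip_width: 0.122
finger_force: 55.0
```

>>> jog_arm --pt "-1 0 0 3 0 0 0" --pt "-1 0 0 3 0 0 0" --pt "-1 0 0 2 0 0 0" --pt "-1 0 0 0 0 0 0"

```text
t: 16.1
tcp_pos: [0.5658, 0.0219, 0.0558]
tcp_rot: [-3.123, -0.325, -0.0]
ft_force: [-0.0, -0.0, -1.2]
grip_width: 0.122
finger_force: 55.0
```

```bash
python3 - <<'E'
from h import *
plan([566.5,21.5,51.5],Rdown(12.2),1)
E
```

```text
t 16.1 at [565.8  21.9  55.8] F [-0.  -0.  -1.2] grip 0.122 55.0
total [ 0.7 -0.4 -4.3] turn [-0.1 -0.  -0.3] per row turn [-0.12 -0.02 -0.32]
[0.6, 0.5, 4.3]
```

No contact so far, with the plug about 6 mm in. I finish the insertion.

>>> jog_arm --pt "-1 0 0 2 0 0 0" --pt "-1 0 0 2 0 0 0" --pt "-1 0 0 0.5 0 0 0" --pt "-1 0 0 0 0 0 0"

```text
t: 16.5
tcp_pos: [0.566, 0.0218, 0.0516]
tcp_rot: [-3.123, -0.324, -0.001]
ft_force: [-0.8, 1.2, 3.0]
grip_width: 0.121
finger_force: 55.0
```

>>> jog_arm --pt "-1 0 0 1 0 0 0" --pt "-1 0 0 0 0 0 0"

```text
t: 16.7
tcp_pos: [0.566, 0.0218, 0.0516]
tcp_rot: [-3.122, -0.324, -0.001]
ft_force: [-2.7, 0.3, 11.6]
grip_width: 0.126
finger_force: 55.0
```

>>> jog_arm --pt "-1 0 0 1 0 0 0" --pt "-1 0 0 0 0 0 0"

```text
t: 16.9
tcp_pos: [0.5661, 0.0218, 0.0516]
tcp_rot: [-3.121, -0.324, -0.002]
ft_force: [-4.4, 0.3, 20.7]
grip_width: 0.121
finger_force: 55.0
```

Home at z = 51.6 mm, as expected. I release, go up, and clear the view.

>>> jog_arm --pt "-1 0 0 -2 0 0 0" --pt "-0.3 0 0 0 0 0 0" --pt "-0.3 0 0 0 0 0 0" --pt "-0.3 0 0 0 0 0 0" --pt "-0.3 0 0 -15 0 0 0" --pt "-0.3 0 0 -35 0 0 0" --pt "-0.3 0 0 -40 0 0 0" --pt "-0.3 0 0 -40 0 0 0"

```text
t: 17.7
tcp_pos: [0.5655, 0.0212, 0.1834]
tcp_rot: [-3.123, -0.324, 0.0]
ft_force: [-0.3, -0.1, -0.6]
grip_width: 0.348
finger_force: 0.0
```

>>> jog_arm --pt "-0.3 -10 -30 -5 0 0 0" --pt "-0.3 -10 -35 -5 0 0 0" --pt "-0.3 -10 -35 -5 0 0 0" --pt "-0.3 -10 -35 0 0 0 0" --pt "-0.3 -10 -35 0 0 0 0" --pt "-0.3 -10 -35 0 0 0 0" --pt "-0.3 -10 -35 0 0 0 0" --pt "-0.3 -10 -35 0 0 0 0" --pt "-0.3 -10 -20 0 0 0 0" --pt "-0.3 0 0 0 0 0 0"

```text
t: 18.7
tcp_pos: [0.4147, 0.2948, 0.1971]
tcp_rot: [-3.12, -0.334, 0.002]
ft_force: [0.2, -0.3, -0.4]
grip_width: 0.348
finger_force: 0.0
```

```bash
python3 - <<'E'
from h import *
for n in("top","side"): cv2.imwrite(f"pics/{n}6.png",snapshot(n)[:,:,::-1])
a=cv2.imread("pics/top6.png")[120:260,290:450];b=cv2.imread("pics/side6.png")[130:270,210:370]
cv2.imwrite("pics/v6.png",np.hstack([cv2.resize(a,(400,350)),cv2.resize(b,(400,350))]))
E
```

```text
(no output)
```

View pics/v6.png

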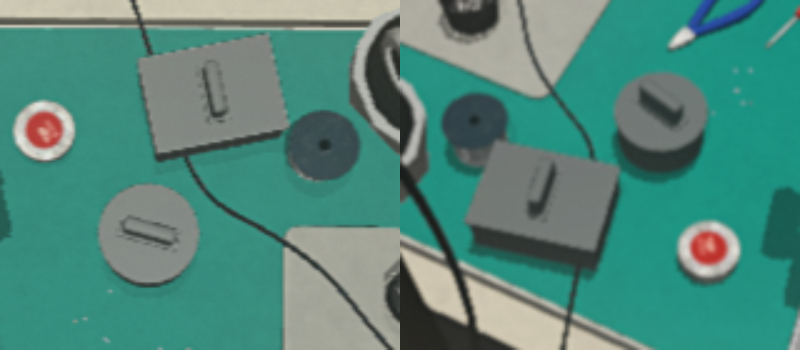

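Both lids lie flat and centred on their boxes (top crop 212,90 and 148,233). The tin (44,130) and reel (322,145) have not moved, and the robot is clear.

```bash
python3 -c "
from workcell import hand_in; print(hand_in())"
```

```text
the job is handed in; nothing more can be done
None
```

The job is handed in at about 19 s: both lids are fully home and flat on their matching boxes, and the tip tin and solder reel are where they were.

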